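Load a relay into the test socket and lock it

ROBOT

A 6-joint arm with a two-finger parallel gripper is mounted at the origin on a cart in front of the work surface, level with it; the furniture and walls round the work are solid. World frame = base frame: x ahead of the robot, y to its left, z up, the work surface at z = 0. Lengths are in mm, angles in rad, forces in N, time in s.
With the tool pointing down it reaches from about 275 to 1000 mm from the base axis. Payload 8.4 kg.
Tool frame: the origin (TCP) lies between the finger pads; the fingertips stand 22 mm ahead of it and the grasp point (between the pads) lies 3 mm ahead of it; z points along the fingers, y is the line along which they close (so a half turn about z gives the same grasp; the last joint's range is limited). The gripper opens to 85 mm and grips with 20 to 120 N. Pads are 22 mm wide; open, the fingers measure 114 mm over their backs; the gripper's body (76 mm by 85 mm) begins 54 mm behind the grasp point. The pads swing forward as they close: fully open they stand 13 mm farther back than shut.
Start: joints at [-0.002, 0.353, 1.633, -0, 1.155, -0.002], TCP at [625.002, -0, 217.381] pointing down, gripper open.
Joint ranges: [-2.63, 2.63], [-0.92, 2.1], [0.06, 2.66], [-1.3, 4.44], [0, 2.69], [-3.02, 3.02]. Speed limits (rad/s): [2.22, 2.22, 2.79, 3.14, 3.14, 3.14].

INTERFACE

Orientations are given as [roll, pitch, yaw] about the fixed x, y, z axes, in that order (R = Rz(yaw) Ry(pitch) Rx(roll)).
In Python, from rig import r, grab_frame gives the robot as it stands.
- The arm moves only by the shell command python3 -m inch 'ROWS' [FORCE]. ROWS is JSON, a list of rows, each a list of 7 numbers: the turn, a rotation vector about the tool's x, y, z as a fraction of full scale, then the shift along the tool's x, y, z as a fraction of full scale, then the closure, from 0 (fully open) to 1 (shut). In form: [[rx, ry, rz, dx, dy, dz, fingers], ...]. A call has 1 to 8 rows; each row shifts and turns the commanded pose from where the row before left it, along the tool's axes as they then stand; what a row does not reach is not made up. Full scale, the value 1, is 2.5 cm for a shift and pi rad for a turn. A row lasts 1/12 s, in which the tool goes at most 41.7 mm and 7.16 degrees, less where a joint would pass 70% of its speed; a pose out of reach is approached as far as the arm can. A call with a number of a shift or a turn outside -1 to 1 is refused whole. A call with a gripper value outside its range is refused whole. The fingers move at their own pace and stop on an object; FORCE is the grip in N (left out, the last holds). Time passes only in rows, so rows that do not move let the fingers close. It gives the time, the measured TCP pose, the force, the opening and the grip force at its end, in the units of the state.
- r.sense(): the state, without advancing time (a new reading comes with each control period).
- grab_frame(name): name is "scene" or "side" or "wrist"; returns a dict with "pixels" (420x560x3 uint8, red, green, blue), "z_map" (420x560 float32, mm along the optical axis (not along the pixel's ray), 0 where there is no reading), "vertical_fov" (degrees; the focal length in pixels is half the picture's height over the tangent of half this angle, whatever the lens; pixels are square), "cx", "cy" (the principal point, pixels), "cam_to_world" (4x4, takes a point from camera to world coordinates). Camera axes: x right, y down, z forward; pixel columns grow to the right and rows downward; lengths in mm; the calibration is good to about 2 mm. A picture is of the moment at which its call begins.
- r.sign_off(): hands the job in; it is judged then, once.
The state is a dict: "clock": time; "qpos": joint angles; "qvel": joint speeds; "joint_efforts": joint torques, N m; "eef_pos": TCP position; "tcp_rot": TCP orientation; "contact_force": force on the tool from outside, world axes, zero at the start; "wrist_torque": the same for the moment, N m; "opening": opening from 0.0 (shut) to 1.0 (fully open); "grasp_force": force on a finger pad.
Only numpy, scipy, OpenCV 4.12 (cv2) and the standard library are available. Lean on these libraries where they do the work, as an engineer would, in place of code of your own. Each camera call takes 0.05 s, during which the arm holds its last target. There are 200 camera calls.

TASK

Load the orange-capped relay into the test socket: swing the red locking lever wide open (a quarter turn or so) to uncover the pocket, drop the relay upright into the pocket until it is fully home, then swing the lever fully shut over it. Leave the blue-capped relay and everything else on the bench where they are.

Things in the scene. Friction and masses are not known exactly. Their poses are not given: they have to be found in the camera images.
- relay_orange: The relay to load: grey block with an orange cap, 40 x 64 x 60 mm (x, y, z), about 0.18 kg, standing upright, loose. Origin at the centre of its underside, y along its length. Its lowest 6 mm are 2 mm smaller all round. Take it across the 40 mm (along its x). The lower 24 mm go into the pocket: hold it by the upper 30 mm. It fits either way round (a half turn makes no difference).
- relay_blue: Another relay of the same shape and size with a blue cap; origin and axes alike. Not wanted: leave it where it stands. The two relays may stand in each other's place.
- test_socket: The test socket, fixed to the bench: aluminium flange 104 x 170 mm (x, y) with a grey block 72 x 96 mm, its top 42 mm above the bench. Origin: centre of its underside. Above it the pocket, 43 mm (x) by 67 mm (y): 1.5 mm play each side; 24 mm deep. Pivot post at y = +62 mm; dark catch post at y = -62 mm, x = -2 to +20 mm, 96 mm tall. A seated relay's top is 78 mm above the bench.
- pocket_floor (a point): Centre of the pocket's floor, 18 mm above the bench; the seated relay's origin lies here. Axes as the socket's.
- lock_lever (a joint): Angle of the red lever, rad. 0: fully shut at its stop, along the socket's -y over the pocket, its end under the catch post's lip. 2.0: fully open, at its stop. It grows as the lever swings level, clockwise from above; at 1.57 it points along the socket's -x. Starts at 0 to 0.5. Beyond 1.3 the pocket is clear. It stays where left; it takes 1 to 3 N at the knob.
- lever_pivot (a point): On the lever's upright turning axis, at the arm's underside, 81 mm above the bench (3 mm above a seated relay's top).
- lever_knob (a point): Middle of the lever's upright round black knob with a red top, 22 mm across and 36 mm tall, 85 mm from the turning axis; this point is 109 mm above the bench, the knob reaches from 89 to 125 mm. The red lever arm below it is 16 mm wide, 8 mm thick and 118 mm long from the axis.
- the_parts_bin_4: Bystander: blue open parts bin, 105 x 74 x 45 mm, origin under its centre.
- the_bit_case: Bystander: flat black bit case with a clear lid, 69 x 110 x 23 mm, origin under its centre.
- the_grease_pot: Bystander: red pot with a white lid, 65 mm across, 44 mm tall, origin under its centre.
- the_solvent_bottle: Bystander: white bottle with a blue neck band, 74 x 68 x 134 mm, origin under its centre.
- the_tape_roll: Bystander: black roll of tape lying flat, 58 mm across, 19 mm tall, origin under its centre.
- the_nut_driver: Bystander: blue-handled nut driver lying on the bench, 20 x 135 x 20 mm, origin under its centre.
Not all that is in view belongs to the job. Leave any green or turquoise look-alike of the relay_orange alone.

How it is judged:
By the outcome, as a careful person would: the job done as asked, in the order asked, and still so for the second after the job is handed in, with the robot touching nothing.
It also fails if it takes over 72 s, if anything falls off the work surface, if the arm or the gripper's body presses on something with over 40 N, if the wrist force passes 120 N, or if a joint passes its speed limit or range.

## Working session

There is one attempt and no reset: what is moved stays moved. The work goes in short steps, Python scripts to look and compute and a shell command to move; the robot and the scene stay as the last step left them, time stands still between calls to the robot, and variables do not carry over. Pictures are saved under pics/ and viewed, at most 13 in all, crops included, and the job is handed in when it is done.

```bash
mkdir -p pics; ls; cat > h.py <<'E'
import numpy as np, cv2
from rig import r, grab_frame
def shot(name, tag):
    f=grab_frame(name); np.savez('pics/'+tag+'.npz',**f)
    cv2.imwrite('pics/'+tag+'.png',f['pixels'][:,:,::-1]); return f
def load(tag): return dict(np.load('pics/'+tag+'.npz'))
def ray(f,u,v):
    F=210/np.tan(np.radians(float(f['vertical_fov'])/2))
    return np.array([(u-float(f['cx']))/F,(v-float(f['cy']))/F,1.])
def at(f,u,v):  # by depth
    T=f['cam_to_world']; p=ray(f,u,v)*float(f['z_map'][int(round(v)),int(round(u))]); return (T[:3,:3]@p+T[:3,3]).round(1)
def onz(f,u,v,z):
    T=f['cam_to_world']; d=T[:3,:3]@ray(f,u,v); o=T[:3,3]; return (o+d*(z-o[2])/d[2]).round(1)
def crop(tag,u0,v0,u1,v1,k):
    im=cv2.imread('pics/'+tag+'.png')[v0:v1,u0:u1]; cv2.imwrite('pics/%s_c%d_%d.png'%(tag,u0,v0),cv2.resize(im,None,fx=k,fy=k,interpolation=cv2.INTER_CUBIC))
E
python3 - <<'E'
from h import *
a=shot('scene','s0'); b=shot('wrist','w0'); c=shot('side','d0')
cv2.imwrite('pics/all0.png',cv2.resize(np.vstack([np.hstack([a['pixels'],b['pixels']]),np.hstack([c['pixels'],c['pixels']*0])])[:,:,::-1],(800,600)))
print(r.sense())
for f in (a,b,c): print(f['cam_to_world'].round(2).tolist(),f['vertical_fov'],f['cx'],f['cy'])
E
```

```text
pics
{'clock': 0.15, 'qpos': array([-2.39723557e-03,  3.53513228e-01,  1.63397368e+00, -7.69468991e-06,
        1.15521080e+00, -2.41705416e-03]), 'qvel': array([ 4.31431560e-04, -2.47643311e-03, -1.81655736e-03,  6.04112726e-05,
       -5.79396968e-05,  5.76029852e-04]), 'joint_efforts': array([-7.39769093e-04, -6.05638933e+01, -3.42338884e+01, -2.29960733e-05,
        6.16452831e-03, -4.00942213e-05]), 'eef_pos': array([6.24608974e+02, 1.56223324e-04, 2.16814614e+02]), 'tcp_rot': array([-3.14048758e+00,  4.36528619e-06,  1.57081926e+00]), 'contact_force': array([-0.15217729,  0.02697171,  0.1249999 ]), 'wrist_torque': array([-0.04019646, -0.02601602, -0.03196804]), 'grasp_force': 0.0, 'opening': 1.0044542163996317}
[[-0.58, -0.56, 0.59, -333.52], [-0.82, 0.39, -0.42, 665.91], [0.0, -0.73, -0.69, 1145.0], [0.0, 0.0, 0.0, 1.0]] 47.2771079680539 275.91603197974194 211.6670928179966
[[1.0, 0.0, -0.0, 624.43], [0.0, -0.96, -0.29, 72.49], [-0.0, 0.29, -0.96, 373.4], [0.0, 0.0, 0.0, 1.0]] 58.03340514450277 275.1846814472589 209.84511697627593
[[0.98, -0.08, 0.18, 258.94], [-0.19, -0.4, 0.89, -1438.57], [0.0, -0.91, -0.41, 767.94], [0.0, 0.0, 0.0, 1.0]] 42.407147041170084 280.14544285987824 202.7564052988502
```

View pics/all0.png

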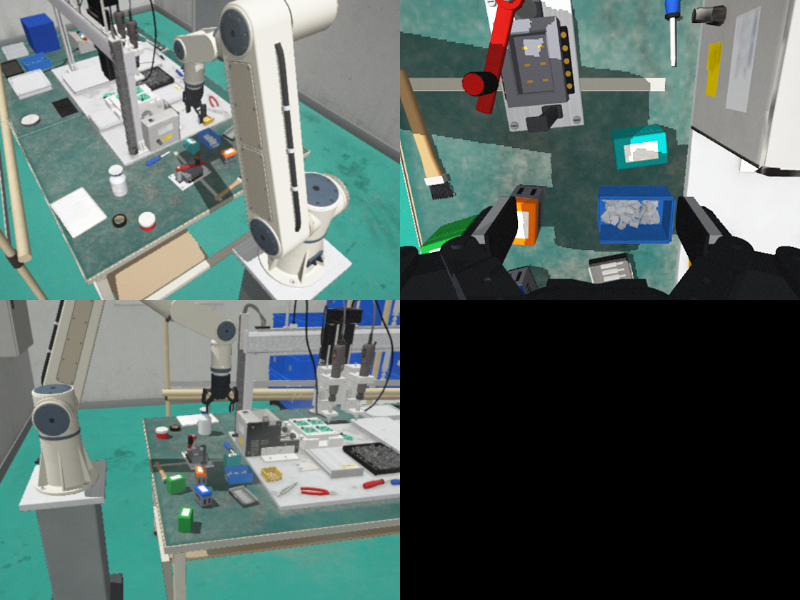

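```bash
python3 - <<'E'
from h import *
crop('w0',0,0,560,420,1.42)
E
```

```text
(no output)
```

View pics/w0_c0_0.png

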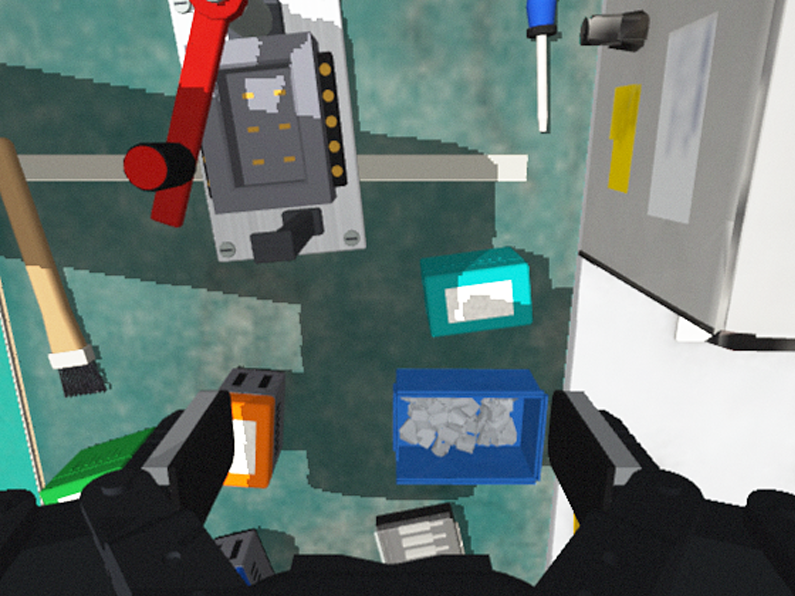

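```bash
python3 - <<'E'
from h import *
f=load('w0'); k=1.42
for n,u,v,z in [('knobtop',148,166,125),('pivot~',218,2,89),('leverend',167,222,89),('flBL',218,260,None),('flBR',366,247,None),('flR',350,100,None),('blkBL',215,213,42),('blkBR',336,200,42),('blkTR',316,35,42),('pkTL',223,72,42),('pkTR',303,62,42),('pkBR',312,178,42),('pkBL',235,187,42),('catch',270,240,None),('orTR',270,396,60),('orBR',268,487,60),('orL',240,440,60),('tq',480,280,None),('blue',240,575,None)]:
    print(n,at(f,u/k,v/k),onz(f,u/k,v/k,z) if z else '')
g=load('s0'); h=load('d0')
# orange pixels in side & wrist
for nm,t in (('side',h),('scene',g),('wrist',f)):
    hsv=cv2.cvtColor(t['pixels'],cv2.COLOR_RGB2HSV)
    m=cv2.inRange(hsv,(8,170,120),(16,255,255)); n,l,s,c=cv2.connectedComponentsWithStats(m)
    print(nm,[(s[i].tolist(),c[i].round().tolist(),at(t,*c[i]).tolist()) for i in range(1,n) if s[i][4]>40])
E
```

```text
knobtop [514.9  59.4 125. ] [514.9  59.4 125. ]
pivot~ [542.8 132.7  91.3] [542.1 133.1  89. ]
leverend [505.7  28.8  89.7] [505.4  28.7  89. ]
flBL [503.8 -10.3   8. ] 
flBR [606.6  -2.1   2.6] 
flR [597.8  94.4   7.4] 
blkBL [504.7  22.3   7.9] [515.9  27.   42. ]
blkBR [587.1  31.1   8.2] [590.5  34.9  42. ]
blkTR [577.6 132.1   8. ] [582.  126.6  42. ]
pkTL [522.4 109.4  22.6] [528.1 107.3  42. ]
pkTR [574.  112.6  41.7] [574.  112.6  42. ]
pkBR [576.3  48.   41.1] [576.4  48.   42. ]
pkBL [528.9  42.5  40. ] [529.5  42.7  42. ]
catch [561.2  20.5  96.9] 
orTR [543.  -94.7  47.3] [546.2 -88.2  60. ]
orBR [ 525.  -198.5    2.8] [ 540.3 -156.7   60. ]
orL [ 524.2 -120.3   60.1] [ 524.2 -120.4   60. ]
tq [677.6 -10.4  61.3] 
blue [603.7  15.  314. ] 
side [([274, 233, 14, 14, 75], [279.0, 242.0], [510.8, -149.8, 59.8])]
scene [([310, 211, 21, 9, 67], [319.0, 215.0], [511.7, -109.5, 59.5])]
wrist [([162, 277, 31, 67, 1025], [182.0, 305.0], [536.6, -115.4, 60.0])]
```

```bash
python3 -m inch '[[0,0,0,0.472,-0.876,0,0],[0,0,0,0.472,-0.876,0,0],[0,0,0,0.472,-0.876,0,0],[0,0,0,0.472,-0.876,0,0],[0,0,0,0.472,-0.876,0,0],[0,0,0.036,0,0,0,0],[0,0,0.036,0,0,0,0],[0,0,0.036,0,0,0,0]]' 30; python3 - <<'E'
from h import *
print(r.sense()['eef_pos'],r.sense()['tcp_rot'])
shot('wrist','w1'); crop('w1',0,0,560,420,1.42)
E
```

```text
clock: 0.82
eef_pos: [515.0, 59.3, 217.4]
tcp_rot: [3.142, -0.0, 1.227]
contact_force: [0.7, -0.7, 0.5]
opening: 0.996
grasp_force: 0.0
[515.0229793   59.30324551 217.42250299] [ 3.14158557e+00 -6.57079138e-06  1.22663970e+00]
```

View pics/w1_c0_0.png

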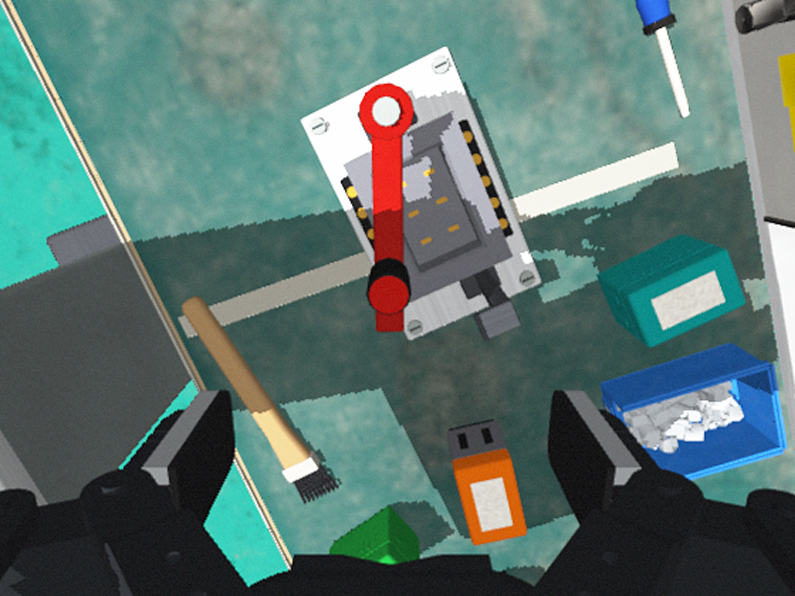

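```bash
python3 - <<'E'
from h import *
f=load('w1'); k=1.42
S=np.array([onz(f,u/k,v/k,8)[:2] for u,v in [(319,126),(442,65),(528,278),(415,327)]]);print(S,S.mean(0))
e1=(S[1]-S[0]+S[2]-S[3]);e2=(S[0]-S[3]+S[1]-S[2]);print('yaw',np.arctan2(e1[1],e1[0]),np.arctan2(-e2[0],e2[1]))
print('pivot',onz(f,386/k,112/k,91),at(f,386/k,112/k),'knob',onz(f,388/k,294/k,125),at(f,388/k,294/k))
print('cap',[onz(f,u/k,v/k,60)[:2].tolist() for u,v in [(455,464),(512,449),(525,534),(474,545)]],at(f,500/k,520/k))
z=f['z_map'];hsv=cv2.cvtColor(f['pixels'],cv2.COLOR_RGB2HSV)
m=cv2.inRange(hsv,(8,150,80),(18,255,255));m[:310]=0
P=np.array([at(f,u,v) for v,u in zip(*np.nonzero(m)) if 330>u*1<380]); 
Q=np.array([at(f,u,v) for v in range(290,400) for u in range(310,385)]);Q=Q[abs(Q[:,2]-60)<1.5][:,:2]
R=cv2.minAreaRect(Q.astype(np.float32));print(len(Q),R,cv2.boxPoints(R))
E
```

```text
[[497.8 148.8]
 [584.3 156.7]
 [598.1   4.6]
 [511.4  -3.2]] [547.9    76.725]
yaw 0.09039959255307581 0.089859294339916
pivot [541.1 138.9  91. ] [541.1 138.7  94.7] knob [513.6  59.  125. ] [513.7  59.3 126.1]
cap [[508.9, -86.3], [548.2, -88.2], [538.0, -157.0], [501.4, -153.9]] [ 524.7 -139.6   60.2]
2107 ((523.1655883789062, -124.13426208496094), (64.2768783569336, 39.71394348144531), 84.3060531616211) [[ 500.218    -154.14403 ]
 [ 539.73596  -158.08423 ]
 [ 546.11316   -94.1245  ]
 [ 506.5952    -90.184296]]
```

```bash
python3 -m inch '[[0,0,0,0,-0.05,0.82,0],[0,0,0,0,0,0.82,0],[0,0,0,0,0,0.82,0],[0,0,0,0,0,0.82,0],[0,0,0,0,0,0.82,0],[0,0,0,0,0,0,1],[0,0,0,0,0,0,1],[0,0,0,0,0,0,1]]' 30; python3 -m inch '[[0,0,0,0,0,0,1],[0,0,0,0,0,0,1],[0,0,0,0,0,0,1],[0,0,0,0,0,0,1]]'
```

```text
clock: 1.53
eef_pos: [514.9, 59.5, 115.7]
tcp_rot: [3.141, -0.0, 1.233]
contact_force: [0.7, -0.6, 0.9]
opening: 0.604
grasp_force: 0.0
clock: 1.87
eef_pos: [514.7, 59.5, 115.6]
tcp_rot: [3.141, -0.001, 1.232]
contact_force: [0.3, -0.6, 0.8]
opening: 0.007
grasp_force: 0.0
```

```bash
python3 - <<'E'
from h import *
print(r.sense())
a=shot('wrist','w2')
b=shot('side','d2')
c=cv2.resize(b['pixels'][190:330,200:340],(560,560))[:,:,::-1]
o=np.hstack([cv2.resize(a['pixels'],(800,600))[:,:,::-1],np.zeros((600,0,3),np.uint8)])
cv2.imwrite('pics/m2.png',cv2.resize(np.hstack([o[:560],c]),(800,330)))
E
```

```text
{'clock': 1.8667, 'qpos': array([ 1.12140621e-01,  3.15098083e-01,  1.95211834e+00, -3.57905241e-06,
        8.73193330e-01,  4.51246751e-01]), 'qvel': array([ 0.00065245,  0.00415596,  0.00319843,  0.00024641, -0.00338869,
        0.00081355]), 'joint_efforts': array([-1.40271597e-03, -5.09241307e+01, -2.73856562e+01,  1.37370962e-04,
       -3.54855751e-03, -4.70507308e-03]), 'eef_pos': array([514.73189572,  59.47403767, 115.57116861]), 'tcp_rot': array([ 3.14052696e+00, -5.13376962e-04,  1.23169277e+00]), 'contact_force': array([ 0.32744689, -0.58801621,  0.77001193]), 'wrist_torque': array([ 0.0556143 ,  0.00350198, -0.01430662]), 'grasp_force': 0.0, 'opening': 0.006534482718213585}
```

View pics/m2.png

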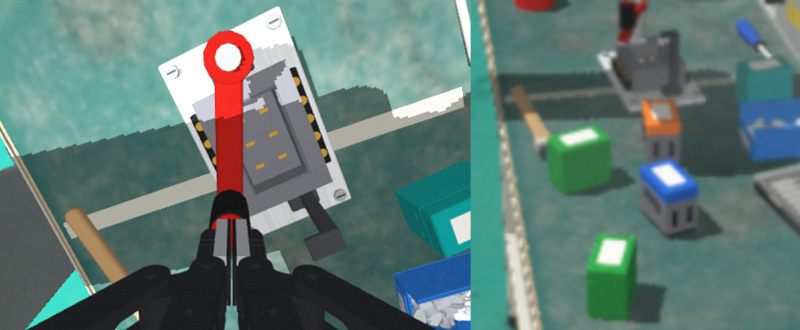

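```bash
python3 - <<'E'
from h import *
f=load('w2')
k=800/560/ (800/1360*1) # composite scale: m2 px -> 800x600 px -> orig
s=1360/800*560/800
for n,u,v in [('pivot',228,55),('knobside',230,205),('knobtop',228,215),('tipL',222,222),('tipR',240,222),('tipL2',222,235),('tipR2',240,235),('finger',215,245)]:
    print(n,round(u*s),round(v*s),at(f,u*s,v*s))
print(f['cam_to_world'][:3,3].round(1))
cv2.imwrite('pics/w2c.png',cv2.resize(f['pixels'][210:420,180:460][:,:,::-1],(800,600)))
cv2.imwrite('pics/w2c.png',cv2.resize(f['pixels'][200:350,180:380][:,:,::-1],(800,600)))
for t,n in (('d2','side'),('s0','scene'),('d0','side')):
    g=load(t);hsv=cv2.cvtColor(g['pixels'],cv2.COLOR_RGB2HSV);p=g['pixels'].astype(int)
    m=((p[...,0]>110)&(p[...,1]<60)&(p[...,2]<70)).astype(np.uint8)
    W=np.array([at(g,u,v) for v,u in zip(*np.nonzero(m))])
    W=W[(abs(W[:,0]-530)<80)&(W[:,1]>0)&(W[:,1]<200)&(W[:,2]>60)&(W[:,2]<140)]
    top=W[W[:,2]>120];print(t,len(W),W.min(0),W.max(0),'top',top.mean(0) if len(top) else None)
E
```

```text
pivot 271 65 [541.5 140.2  96.1]
knobside 274 244 [517.7  69.6 118.6]
knobtop 271 256 [515.9  67.5 125.7]
tipL 264 264 [514.2  70.6 138.9]
tipR 286 264 [521.8  67.3 137.7]
tipL2 264 280 [514.4  70.1 150.9]
tipR2 286 280 [521.6  67.9 151.6]
finger 256 292 [512.2  71.4 160.3]
[538.7 127.7 272.3]
d2 17 [496.5  26.6  84.1] [548.4 135.2 123.5] top [521.   51.6 123.5]
s0 75 [501.2  36.5  79.2] [540.9 153.5 130.1] top [514.02  60.97 126.77]
d0 25 [495.7  20.5  84.2] [548.6 136.1 128.7] top [513.175  59.375 125.85 ]
```

View pics/w2c.png

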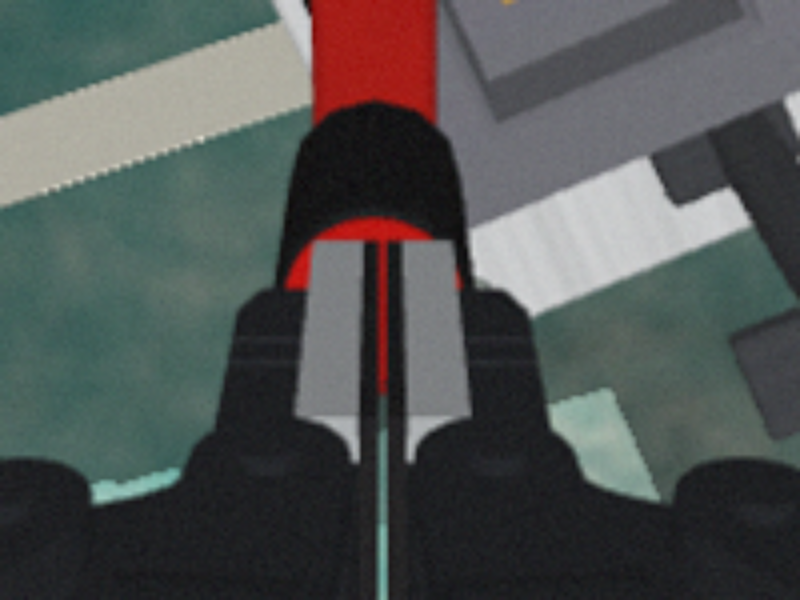

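```bash
python3 - <<'E'
from h import *
f=load('w2')
for v in range(254,275,2): print(v,f['pixels'][v,262],at(f,262,v),at(f,268,v),f['pixels'][v,285],at(f,285,v))
f=load('w1')
for v in range(270,345,6): print(v,f['pixels'][v,158],at(f,158,v),at(f,395,v))
E
```

```text
254 [31 31 31] [512.3  69.3 124.8] [515.   69.1 126.5] [27 24 22] [521.5  66.  124.7]
256 [32 29 31] [512.   68.4 124.7] [514.5  67.8 125.3] [22 27 28] [521.2  65.  124.4]
258 [186  11  11] [512.   68.2 126.4] [514.2  67.  125.5] [167  18  17] [521.1  65.  126.4]
260 [133 104 104] [513.2  70.6 134.4] [515.5  70.  134.6] [141 107 110] [521.8  67.8 134.8]
262 [121 126 129] [513.1  70.4 135.7] [515.4  69.8 136.2] [127 131 130] [521.9  68.3 137.7]
264 [119 119 123] [513.3  70.6 138.2] [515.5  69.9 138.2] [129 131 134] [521.7  67.6 138. ]
266 [130 131 135] [513.2  70.2 139.1] [515.4  69.5 139.1] [124 126 129] [521.7  67.8 140.2]
268 [127 128 134] [513.5  70.7 142. ] [515.4  69.5 141. ] [128 130 134] [521.6  67.6 141.4]
270 [126 128 129] [513.3  70.3 142.7] [515.5  69.7 143.2] [129 131 133] [521.5  67.5 143. ]
272 [121 125 129] [513.6  70.8 145.7] [515.6  69.9 145.3] [127 129 132] [521.5  67.7 145.1]
274 [123 124 130] [513.6  70.5 146.8] [515.7  70.  147.1] [129 131 132] [521.4  67.5 146.2]
270 [66 89 82] [359.6   0.4   1.6] [ 6.007e+02 -8.660e+01  6.000e-01]
276 [13 13 13] [478.2  82.7 249.2] [559.   55.  251.6]
282 [22 20 20] [477.9  81.  250.8] [558.4  52.9 251.9]
288 [14 18 15] [477.2  79.  251.2] [557.5  51.4 253.3]
294 [23 27 24] [476.2  76.9 251.3] [557.   49.  253.2]
300 [21 21 27] [475.4  74.8 251.7] [556.2  47.3 254.1]
306 [19 18 20] [474.7  72.9 252.5] [555.6  44.8 254. ]
312 [20 20 22] [473.6  70.5 252.3] [554.9  43.2 255.1]
318 [21 19 21] [473.6  69.2 254.2] [554.   42.3 257.1]
324 [18 18 22] [473.2  67.5 255.4] [553.6  38.9 255.8]
330 [13 16 12] [471.7  64.8 254.7] [552.8  37.7 257.3]
336 [12  2  4] [470.8  62.7 254.9] [552.2  35.1 257. ]
342 [ 79 207 186] [-128.8 -515.3 -767.4] [551.5  33.1 257.6]
```

Fingertips (crop (380,240)) are above the red knob top: by depth, the real tips sit about 41 mm higher than the stated tool frame implies. I'll use the measured offset (shut tips = reported z + 19): open, go 42 mm lower, and regrip.

```bash
python3 -m inch '[[0,0,0,0,0,0,0],[0,0,0,0,0,0,0],[0,0,0,0,0,0,0],[0,0,0,0,0,0,0],[0,0,0,0,0,0,0],[0,0,0,0,-0.02,0.56,0],[0,0,0,0,0,0.56,0],[0,0,0,0,0,0.56,0]]' 30; python3 -m inch '[[0,0,0,0,0,0,1],[0,0,0,0,0,0,1],[0,0,0,0,0,0,1],[0,0,0,0,0,0,1],[0,0,0,0,0,0,1],[0,0,0,0,0,0,1]]'
```

```text
clock: 2.63
eef_pos: [514.1, 59.6, 72.6]
tcp_rot: [3.141, -0.0, 1.232]
contact_force: [0.2, 0.2, -0.3]
opening: 0.999
grasp_force: 0.0
clock: 3.13
eef_pos: [514.4, 59.6, 73.7]
tcp_rot: [3.141, -0.0, 1.232]
contact_force: [-0.7, -0.9, 3.4]
opening: 0.244
grasp_force: 29.9
```

```bash
python3 -m inch '[[0,0,0.0382,0.025,-0.407,0,1],[0,0,0.0382,0.025,-0.407,0,1],[0,0,0.0382,0.025,-0.407,0,1],[0,0,0.0382,0.025,-0.407,0,1],[0,0,0.0382,0.025,-0.407,0,1],[0,0,0.0382,0.025,-0.407,0,1]]'
```

```text
clock: 3.63
eef_pos: [467.5, 98.0, 73.6]
tcp_rot: [3.141, 0.0, 0.506]
contact_force: [-2.5, -2.8, 7.6]
opening: 0.251
grasp_force: 30.5
```

```bash
python3 -m inch '[[0,0,0.0382,0.025,-0.407,0,1],[0,0,0.0382,0.025,-0.407,0,1],[0,0,0.0382,0.025,-0.407,0,1],[0,0,0.0382,0.025,-0.407,0,1],[0,0,0.0382,0.025,-0.407,0,1],[0,0,0,0,0,0,1],[0,0,0,0,0,0,0],[0,0,0,0,0,0,0]]'; python3 -m inch '[[0,0,0,0,0,0,0],[0,0,0,0,0,0,0],[0,0,0,0,0,0,0],[0,0,0,0,0,-0.8,0],[0,0,0,0,0,-1,0],[0,0,0,0,0,-1,0],[0,0,0,0,0,-1,0],[0,0,0,0,0,-1,0]]'
```

```text
clock: 4.3
eef_pos: [457.8, 147.6, 73.2]
tcp_rot: [-3.141, -0.001, -0.088]
contact_force: [-0.2, 1.0, 0.6]
opening: 0.519
grasp_force: 0.0
clock: 4.97
eef_pos: [457.4, 147.1, 194.0]
tcp_rot: [3.141, 0.0, -0.089]
contact_force: [0.0, 0.3, 1.5]
opening: 1.0
grasp_force: 0.0
```

```bash
python3 -m inch '[[0,0,-0.0355,0,0,0,0],[0,0,-0.0355,0,0,0,0],[0,0,-0.0355,0,0,0,0],[0,0,-0.0355,0,0,0,0],[0,0,-0.0355,0,0,0,0],[0,0,-0.0355,0,0,0,0],[0,0,-0.0355,0,0,0,0],[0,0,-0.0355,0,0,0,0]]'; python3 -m inch '[[0,0,-0.0355,0,0,0,0],[0,0,-0.0355,0,0,0,0],[0,0,-0.0355,0,0,0,0],[0,0,-0.0355,0,0,0,0],[0,0,-0.0355,0,0,0,0],[0,0,-0.0355,0,0,0,0],[0,0,0,0,0,0,0]]'; python3 -m inch '[[0,0,0,-0.878,0.308,0,0],[0,0,0,-0.878,0.308,0,0],[0,0,0,-0.878,0.308,0,0],[0,0,0,-0.878,0.308,0,0],[0,0,0,-0.878,0.308,0,0],[0,0,0,-0.878,0.308,0,0]]';python3 -m inch '[[0,0,0,-0.878,0.308,0,0],[0,0,0,-0.878,0.308,0,0],[0,0,0,-0.878,0.308,0,0],[0,0,0,-0.878,0.308,0,0],[0,0,0,-0.878,0.308,0,0],[0,0,0,-0.878,0.308,0,0],[0,0,0,0,0,0,0]]'
python3 - <<'E'
from h import *
a=shot('wrist','w3'); crop('w3',0,0,560,420,1.42)
s=r.sense();print(s['eef_pos'],s['tcp_rot'])
for box in [(0,0)]:
    f=a;Q=np.array([at(f,u,v) for v in range(0,420) for u in range(0,560) ]);C=f['pixels'].reshape(-1,3).astype(int)
    m=(C[:,0]>150)&(C[:,1]<150)&(C[:,1]>50)&(C[:,2]<60)&(abs(Q[:,2]-60)<3)
    Qm=Q[(abs(Q[:,0]-523)<40)&(abs(Q[:,1]+124)<45)&(abs(Q[:,2]-60)<2)]
    print(m.sum(),len(Qm),cv2.minAreaRect(Qm[:,:2].astype(np.float32)))
E
```

```text
clock: 5.63
eef_pos: [457.6, 147.2, 192.8]
tcp_rot: [-3.142, 0.0, 0.809]
contact_force: [0.6, -0.1, -0.7]
opening: 1.0
grasp_force: 0.0
clock: 6.22
eef_pos: [457.6, 147.1, 192.8]
tcp_rot: [-3.141, 0.0, 1.478]
contact_force: [-0.4, -0.3, 1.0]
opening: 0.999
grasp_force: 0.0
clock: 6.72
eef_pos: [490.8, 10.5, 192.9]
tcp_rot: [3.142, -0.0, 1.468]
contact_force: [0.0, 0.3, 0.0]
opening: 1.0
grasp_force: 0.0
clock: 7.3
eef_pos: [524.8, -127.2, 192.9]
tcp_rot: [3.14, 0.001, 1.467]
contact_force: [0.2, 0.3, -0.1]
opening: 0.999
grasp_force: 0.0
[ 524.05106306 -125.56457935  192.72912617] [3.14147283e+00 2.40779829e-04 1.46677779e+00]
2471 3861 ((522.9786987304688, -124.30545043945312), (63.821346282958984, 39.81800842285156), 84.44001007080078)
```

View pics/w3_c0_0.png

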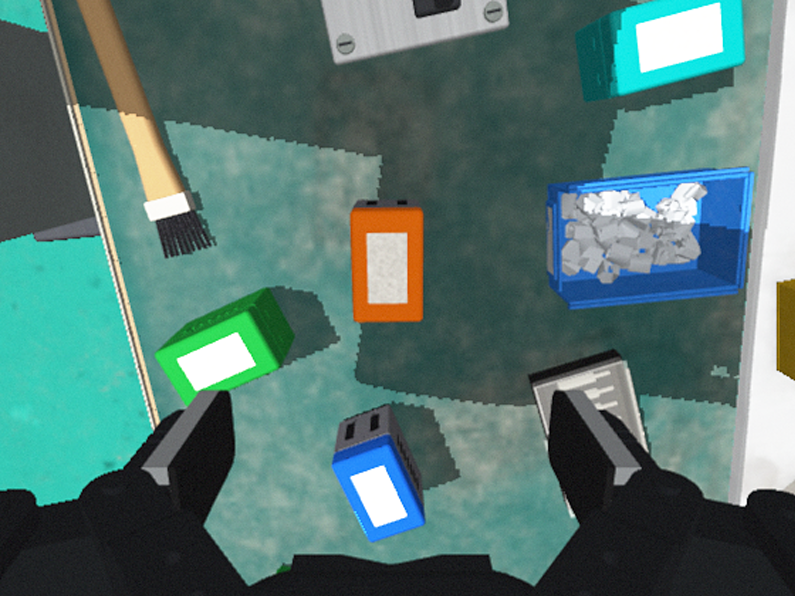

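```bash
python3 -m inch '[[0,0,-0.002,0.047,-0.047,0.95,0],[0,0,0,0,0,0.95,0],[0,0,0,0,0,0.95,0],[0,0,0,0,0,0.95,0],[0,0,0,0,0,0.95,0],[0,0,0,0,0,0.9,0],[0,0,0,0,0,0,0]]'
python3 -m inch '[[0,0,0,0,0,0.54,0],[0,0,0,0,0,0.54,0],[0,0,0,0,0,0.54,0],[0,0,0,0,0,0,0],[0,0,0,0,0,0,1],[0,0,0,0,0,0,1],[0,0,0,0,0,0,1],[0,0,0,0,0,0,1]]' 50
python3 -m inch '[[0,0,0,0,0,0,1],[0,0,0,0,0,0,1],[0,0,0,0,0,0,1]]'
python3 - <<'E'
from h import *
a=shot('wrist','w4'); crop('w4',0,0,560,420,1.42)
E
```

```text
clock: 7.93
eef_pos: [519.5, -121.1, 48.0]
tcp_rot: [-3.135, -0.001, 1.477]
contact_force: [-0.7, 0.7, 0.6]
opening: 0.998
grasp_force: 0.0
clock: 8.6
eef_pos: [523.4, -122.6, 12.3]
tcp_rot: [3.14, 0.0, 1.479]
contact_force: [-1.9, 1.8, 38.8]
opening: 0.469
grasp_force: 46.7
clock: 8.85
eef_pos: [523.5, -122.7, 12.3]
tcp_rot: [3.14, 0.0, 1.479]
contact_force: [-1.3, 0.7, 6.8]
opening: 0.458
grasp_force: 50.9
```

View pics/w4_c0_0.png

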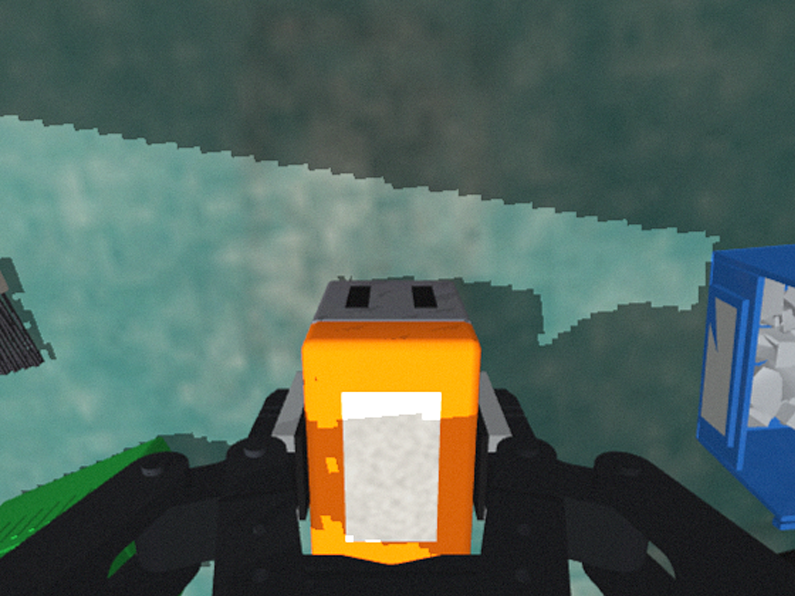

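```bash
python3 -m inch '[[0,0,0,0,0,-0.5,1],[0,0,0,0,0,-0.9,1],[0,0,0,0,0,-0.9,1],[0,0,0,0,0,-0.9,1],[0,0,0,0,0,-0.9,1],[0,0,0,0,0,-0.9,1],[0,0,-0.029,0,0,0,1],[0,0,-0.029,0,0,0,1]]'
python3 -m inch '[[0,0,0,0.6,0.13,0,1],[0,0,0,0.8,0.17,0,1],[0,0,0,0.8,0.17,0,1],[0,0,0,0.8,0.17,0,1],[0,0,0,0.8,0.17,0,1],[0,0,0,0.8,0.17,0,1],[0,0,0,0.8,0.17,0,1]]'
python3 -m inch '[[0,0,0,0.8,0.17,0,1],[0,0,0,0.8,0.17,0,1],[0,0,0,0.6,0.13,0,1],[0,0,0,0.32,0.07,0,1],[0,0,0,0,0,0,1],[0,0,0,0,0,0,1]]'
python3 - <<'E'
from h import *
a=shot('wrist','w5'); crop('w5',0,0,560,420,1.42)
s=r.sense();print(s['eef_pos'],s['tcp_rot'])
f=a;z0=a['z_map']
Q=np.array([at(f,u,v) for v in range(150,420) for u in range(190,360)])
C=f['pixels'][150:420,190:360].reshape(-1,3).astype(int)
zc=Q[(C[:,0]>150)&(C[:,1]<190)&(C[:,1]>50)&(C[:,2]<60)][:,2];print('top z',np.percentile(zc,[5,25,50,75,95]))
T=Q[abs(Q[:,2]-np.median(zc))<2.0];print(len(T),cv2.minAreaRect(T[:,:2].astype(np.float32)))
E
```

```text
clock: 9.57
eef_pos: [523.7, -122.8, 138.3]
tcp_rot: [3.138, 0.001, 1.665]
contact_force: [-0.4, 0.2, -1.8]
opening: 0.459
grasp_force: 51.1
clock: 10.15
eef_pos: [539.0, 15.5, 136.5]
tcp_rot: [3.141, -0.0, 1.661]
contact_force: [0.1, 0.8, -2.5]
opening: 0.459
grasp_force: 51.1
clock: 10.65
eef_pos: [546.7, 78.3, 136.2]
tcp_rot: [-3.141, 0.0, 1.662]
contact_force: [-0.1, 0.4, -1.9]
opening: 0.462
grasp_force: 51.1
[546.62095893  77.8488015  136.14129629] [-3.14120759e+00  3.47906176e-04  1.66144627e+00]
top z [174.2 183.3 183.9 184.3 184.9]
18551 ((545.501220703125, 78.84185791015625), (54.86262512207031, 59.80356216430664), 5.4638352394104)
```

View pics/w5_c0_0.png

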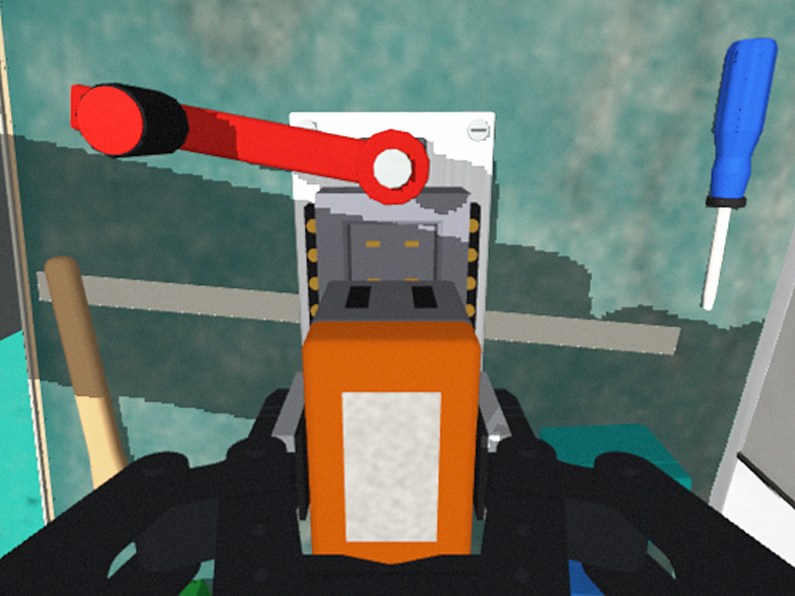

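```bash
python3 - <<'E'
from h import *
f=load('w5');k=1.42
Q=np.array([[at(f,u,v) for u in range(560)] for v in range(420)]);C=f['pixels'].astype(int)
psi=1.6614;tx=np.array([np.cos(psi),np.sin(psi)]);ty=np.array([np.sin(psi),-np.cos(psi)]);S=np.array([547.9,76.725])
def tf(p): d=np.array(p[:2])-S; return (round(float(d@tx),1),round(float(d@ty),1))
m=(C[...,0]>120)&(C[...,1]>C[...,2]-20)&(abs(Q[...,2]-184)<2)
m[:,:205]=0;m[:,342:]=0
d=(Q[m][:,:2]-S); X=d@tx;Y=d@ty; print('cap tool-x max',np.percentile(X,[0,99.5,100]),'tool-y',np.percentile(Y,[0,.5,99.5,100]))
# far face of relay
b=(Q[...,2]>128)&(Q[...,2]<176);b[:198]=0;b[:,:225]=0;b[:,325:]=0;b[228:]=0
d=(Q[b][:,:2]-S);print('far face tool-x',np.median(d@tx), 'y',np.percentile(d@ty,[1,99]))
print('TCP',tf(r.sense()['eef_pos']))
print('pocket L,R at 42',tf(onz(f,348/k,250/k,42)),tf(onz(f,438/k,250/k,42)),'far edge',tf(onz(f,393/k,222/k,42)))
print('block L,R far',tf(onz(f,316/k,190/k,42)),tf(onz(f,470/k,190/k,42)))
print('flange corners',tf(onz(f,290/k,113/k,8)),tf(onz(f,494/k,113/k,8)))
print('pivot',tf(onz(f,393/k,168/k,91)), 'screw',tf(onz(f,478/k,130/k,8)))
crop('w5',200,60,360,230,3.5)
E
```

```text
cap tool-x max [-27.5750883   31.49656718  32.25125525] tool-y [-21.21619956 -20.79900293  17.95914922  18.51121859]
far face tool-x 31.652474468960946 y [-20.03072309  17.00800209]
TCP (1.2, -1.2)
pocket L,R at 42 (22.1, -21.8) (22.2, 20.9) far edge (35.5, -0.5)
block L,R far (50.2, -35.9) (50.3, 34.9)
flange corners (85.0, -52.1) (85.1, 50.2)
pivot (62.9, -0.7) screw (76.9, 42.6)
```

View pics/w5_c200_60.png

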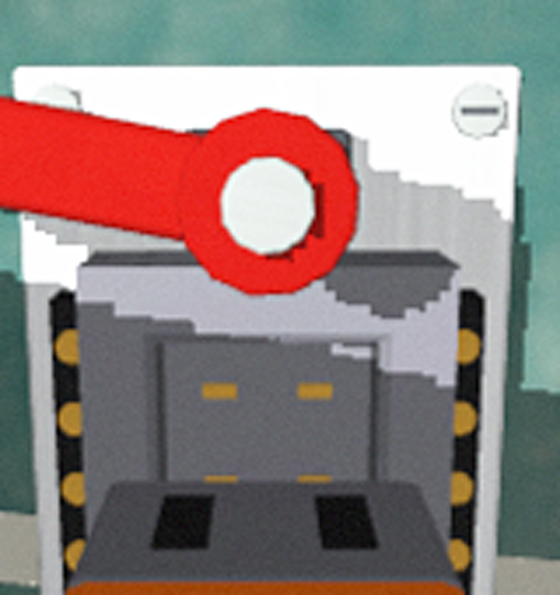

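```bash
python3 -m inch '[[0,0,0,0.04,0.032,0.6,1],[0,0,0,0,0,0.8,1],[0,0,0,0,0,0.8,1],[0,0,0,0,0,0.6,1],[0,0,0,0,0,0,1],[0,0,0,0,0,0,1],[0,0,0,0,0,0,1]]'
python3 - <<'E'
from h import *
S=np.array([547.9,76.725]);s=r.sense();psi=s['tcp_rot'][2];d=s['eef_pos'][:2]-S
print(psi,d@[np.cos(psi),np.sin(psi)],d@[np.sin(psi),-np.cos(psi)],s['eef_pos'][2])
E
```

```text
clock: 11.28
eef_pos: [548.2, 79.0, 67.0]
tcp_rot: [3.141, 0.0, 1.661]
contact_force: [1.2, -0.5, -1.4]
opening: 0.463
grasp_force: 50.9
1.6605743139714664 2.1992548128055738 0.47877757082261646 66.96078448567064
```

```bash
python3 -m inch '[[0,0,0,0,0,0,1],[0,0,0,0,0,0,1]]'; python3 - <<'E'
from h import *
S=np.array([547.9,76.725]);psi=1.6612;tx=np.array([np.cos(psi),np.sin(psi)]);ty=np.array([np.sin(psi),-np.cos(psi)])
f=shot('wrist','w6');s=r.sense();d=s['eef_pos'][:2]-S;print('tcp',d@tx,d@ty,s['eef_pos'][2])
Q=np.array([[at(f,u,v) for u in range(560)] for v in range(420)]);C=f['pixels'].astype(int)
c=np.median(Q[300:360,260:300,2]);m=(C[...,0]>120)&(C[...,1]>C[...,2]-20)&(abs(Q[...,2]-c)<2);m[:,:205]=0;m[:,342:]=0
d=Q[m][:,:2]-S;print('top z',c,'x max',np.percentile(d@tx,99.5),'y',np.percentile(d@ty,[.5,99.5]))
# block: region z~42 near y +40..+48 
b=(abs(Q[...,2]-42)<2);d=Q[b][:,:2]-S;X=d@tx;Y=d@ty;k=(X>38)&(X<47)&(abs(Y)<45)
print('block y',np.percentile(Y[k],[1,99]),'x max',np.percentile(X[(abs(Y)<33)&(X<60)],99.5))
b=(abs(Q[...,2]-8)<2);d=Q[b][:,:2]-S;X=d@tx;Y=d@ty;k=(X>50)&(X<80)&(abs(Y)<60);print('flange y',np.percentile(Y[k],[.5,99.5]))
crop('w6',200,60,360,260,3)
E
```

```text
clock: 11.45
eef_pos: [548.4, 79.4, 67.3]
tcp_rot: [3.14, -0.0, 1.661]
contact_force: [1.0, -0.1, -1.5]
opening: 0.465
grasp_force: 50.9
tcp 2.7363544142651266 0.6512145273257973 67.13075875307071
top z 115.4 x max 32.37967928815127 y [-18.97624371  19.63173489]
block y [-36.18984886  34.47865217] x max 49.229966271567676
flange y [-50.95407307  50.56434328]
```

View pics/w6_c200_60.png

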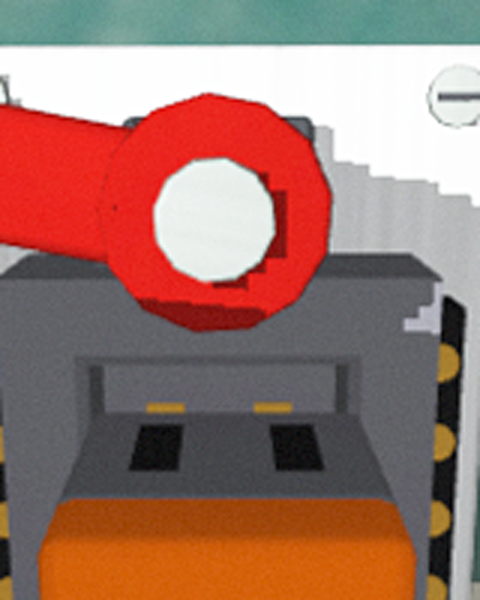

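```bash
python3 -m inch '[[0,0,0,0,-0.038,0,1],[0,0,0,0,0,0.2,1],[0,0,0,0,0,0.2,1],[0,0,0,0,0,0.2,1],[0,0,0,0,0,0.2,1],[0,0,0,0,0,0.1,1],[0,0,0,0,0,0,1],[0,0,0,0,0,0,1]]'
```

```text
clock: 12.17
eef_pos: [546.5, 79.4, 43.3]
tcp_rot: [-3.141, 0.0, 1.661]
contact_force: [1.0, -0.9, -2.0]
opening: 0.46
grasp_force: 50.9
```

```bash
python3 -m inch '[[0,0,0,0,0,0.16,1],[0,0,0,0,0,0.16,1],[0,0,0,0,0,0.12,1],[0,0,0,0,0,0.06,1],[0,0,0,0,0,0,1],[0,0,0,0,0,0,1]]'
```

```text
clock: 12.67
eef_pos: [546.6, 79.4, 31.0]
tcp_rot: [-3.141, 0.0, 1.661]
contact_force: [0.4, 0.3, -2.4]
opening: 0.465
grasp_force: 51.1
```

Nearly home; a touch more until it bears, then release and retract.

```bash
python3 -m inch '[[0,0,0,0,0,0.04,1],[0,0,0,0,0,0.04,1],[0,0,0,0,0,0,1],[0,0,0,0,0,0,1]]'; python3 -m inch '[[0,0,0,0,0,0,0],[0,0,0,0,0,0,0],[0,0,0,0,0,0,0],[0,0,0,0,0,0,0],[0,0,0,0,0,0,0],[0,0,0,0,0,-0.6,0],[0,0,0,0,0,-0.9,0],[0,0,0,0,0,-0.9,0]]'; python3 -m inch '[[0,0,0,0,0,-0.9,0],[0,0,0,0,0,-0.9,0],[0,0,0,0,0,-0.9,0],[0,0,0,0,0,-0.9,0],[0,0,0,0,0,-0.6,0],[0,0,0,0,0,0,0]]'
python3 - <<'E'
from h import *
f=shot('wrist','w7');print(r.sense()['eef_pos'])
Q=np.array([[at(f,u,v) for u in range(560)] for v in range(420)]);C=f['pixels'].astype(int)
m=(C[...,0]>120)&(C[...,1]>C[...,2]-20)&(abs(Q[...,0]-548)<15)&(abs(Q[...,1]-77)<25)&(Q[...,2]>60)
P=Q[m];print(len(P),np.percentile(P[:,2],[2,50,98]));A=np.c_[P[:,:2],np.ones(len(P))];print('tilt',np.linalg.lstsq(A,P[:,2],rcond=None)[0][:2])
m=(C[...,0]>150)&(C[...,1]<70)&(C[...,2]<70)&(Q[...,2]>118);print('knob',Q[m].mean(0),m.sum())
E
```

```text
clock: 13.0
eef_pos: [546.8, 79.5, 30.3]
tcp_rot: [3.141, -0.0, 1.661]
contact_force: [-5.0, -0.4, 12.6]
opening: 0.462
grasp_force: 52.7
clock: 13.67
eef_pos: [545.9, 79.3, 89.1]
tcp_rot: [-3.139, 0.0, 1.661]
contact_force: [0.0, 0.5, -0.3]
opening: 0.998
grasp_force: 0.0
clock: 14.17
eef_pos: [548.6, 79.7, 197.5]
tcp_rot: [3.136, -0.0, 1.661]
contact_force: [0.5, 0.2, -0.6]
opening: 0.997
grasp_force: 0.0
[547.72008793  79.58301935 195.58451776]
2517 [77.  78.4 79.8]
tilt [0.0145385  0.00406422]
knob [457.78401682 147.3637224  129.42691903] 951
```

```bash
python3 -m inch '[[0,0,0,0.755,-0.836,0,0],[0,0,0,0.755,-0.836,0,0],[0,0,0,0.755,-0.836,0,0],[0,0,0,0.755,-0.836,0,0],[0,0,0.0371,0,0,0,0],[0,0,0.0371,0,0,0,0],[0,0,0.0371,0,0,0,0],[0,0,0.0371,0,0,0,0]]'; python3 -m inch '[[0,0,0.0371,0,0,0,0],[0,0,0.0371,0,0,0,0],[0,0,0.0371,0,0,0,0],[0,0,0.0371,0,0,0,0],[0,0,0.0371,0,0,0,0],[0,0,0.0371,0,0,0,0],[0,0,0.0371,0,0,0,0],[0,0,0.0371,0,0,0,0]]'; python3 -m inch '[[0,0,0.0371,0,0,0,0],[0,0,0.0371,0,0,0,0],[0,0,0.0371,0,0,0,0],[0,0,0,0,0,0.8,0],[0,0,0,0,0,0.8,0],[0,0,0,0,0,0,0],[0,0,0,0,0,0,0]]'
```

```text
clock: 14.88
eef_pos: [455.7, 147.0, 192.8]
tcp_rot: [-3.14, 0.001, 1.19]
contact_force: [0.7, 0.4, 0.4]
opening: 1.001
grasp_force: 0.0
clock: 15.55
eef_pos: [455.8, 146.8, 192.7]
tcp_rot: [3.141, 0.002, 0.257]
contact_force: [-0.4, 0.5, 1.1]
opening: 1.002
grasp_force: 0.0
clock: 16.13
eef_pos: [455.2, 146.6, 152.6]
tcp_rot: [3.14, 0.004, -0.087]
contact_force: [0.3, 0.0, 0.4]
opening: 0.997
grasp_force: 0.0
```

```bash
python3 -m inch '[[0,0,0,0.09,-0.03,0.78,0],[0,0,0,0,0,0.78,0],[0,0,0,0,0,0.78,0],[0,0,0,0,0,0.76,0],[0,0,0,0,0,0,0],[0,0,0,0,0,0,1],[0,0,0,0,0,0,1],[0,0,0,0,0,0,1]]' 30;  python3 -m inch '[[0,0,0,0,0,0,1],[0,0,0,0,0,0,1],[0,0,0,0,0,0,1]]'
```

```text
clock: 16.8
eef_pos: [459.9, 148.0, 78.0]
tcp_rot: [-3.141, -0.002, -0.087]
contact_force: [0.4, -1.3, 0.3]
opening: 0.61
grasp_force: 0.0
clock: 17.05
eef_pos: [459.4, 147.8, 77.5]
tcp_rot: [-3.141, -0.001, -0.087]
contact_force: [-0.8, 0.2, 6.5]
opening: 0.247
grasp_force: 30.4
```

```bash
python3 -m inch '[[0,0,-0.0382,0.024,0.40,0,1],[0,0,-0.0382,0.024,0.40,0,1],[0,0,-0.0382,0.024,0.40,0,1],[0,0,-0.0382,0.024,0.40,0,1],[0,0,-0.0382,0.024,0.40,0,1],[0,0,-0.0382,0.024,0.40,0,1],[0,0,-0.0382,0.024,0.40,0,1]]'; python3 -m inch '[[0,0,-0.0382,0.024,0.40,0,1],[0,0,-0.0382,0.024,0.40,0,1],[0,0,-0.0382,0.024,0.40,0,1],[0,0,-0.0382,0.024,0.40,0,1],[0,0,-0.0382,0.024,0.40,0,1],[0,0,-0.0382,0.024,0.40,0,1],[0,0,0,0,0,0,1]]'
```

```text
clock: 17.63
eef_pos: [482.0, 83.4, 77.5]
tcp_rot: [3.141, -0.002, 0.759]
contact_force: [0.6, 6.4, 4.3]
opening: 0.248
grasp_force: 30.4
clock: 18.22
eef_pos: [535.8, 58.0, 77.5]
tcp_rot: [3.14, -0.002, 1.481]
contact_force: [-0.3, 6.8, 6.9]
opening: 0.246
grasp_force: 30.7
```

```bash
python3 -m inch '[[0,0,-0.027,-0.03,0.28,0,1],[0,0,-0.027,-0.03,0.28,0,1],[0,0,0,0,0,0,1],[0,0,0,0,0.03,0,1],[0,0,0,0,0.03,0,1],[0,0,0,0,0,0,1]]'
```

```text
clock: 18.72
eef_pos: [549.2, 58.1, 77.4]
tcp_rot: [3.141, -0.004, 1.642]
contact_force: [-4.6, 18.0, 6.4]
opening: 0.251
grasp_force: 30.7
```

```bash
python3 -m inch '[[0,0,0,0.08,0.05,0,1],[0,0,0,0.04,0.05,0,1],[0,0,0,0,0,0,1],[0,0,0,0,0,0,1]]'
```

```text
clock: 19.05
eef_pos: [549.3, 58.2, 77.3]
tcp_rot: [-3.137, 0.0, 1.643]
contact_force: [-11.8, 0.1, 15.3]
opening: 0.248
grasp_force: 31.7
```

At the stop (position unchanged, force −12 N against it). Release, retract, and look.

```bash
python3 -m inch '[[0,0,0,0,-0.1,0,0],[0,0,0,0,0,0,0],[0,0,0,0,0,0,0],[0,0,0,0,0,0,0],[0,0,0,0,0,0,0],[0,0,0,0,0,-0.7,0],[0,0,0,0,0,-0.9,0],[0,0,0,0,0,-0.9,0]]'; python3 -m inch '[[0,0,0,0,0,-0.9,0],[0,0,0,0,0,-0.9,0],[0,0,0,-0.6,0,-0.9,0],[0,0,0,-0.6,0,0,0],[0,0,0,0,0,0,0],[0,0,0,0,0,0,0]]'
python3 - <<'E'
from h import *
f=shot('wrist','w8');crop('w8',0,0,560,420,1.42);print(r.sense()['eef_pos'])
Q=np.array([[at(f,u,v) for u in range(560)] for v in range(420)]);C=f['pixels'].astype(int)
red=(C[...,0]>130)&(C[...,1]<70)&(C[...,2]<70)
k=Q[red&(Q[...,2]>120)&(Q[...,2]<132)].mean(0)
d=k[:2]-[542.3,138.5];print('knob',k,'r',np.hypot(*d),'theta',-np.pi/2+0.09-np.arctan2(d[1],d[0]))
a=Q[red&(abs(Q[...,2]-89)<3)];v=a[:,:2]-a[:,:2].mean(0);w=np.linalg.svd(v,full_matrices=False)[2][0];print('arm dir vs socket y',np.arctan2(w[0],w[1])%np.pi, np.pi-0.09)
o=(C[...,0]>150)&(C[...,1]>60)&(C[...,1]<190)&(C[...,2]<70)&(abs(Q[...,1]-77)<40);print('cap z',np.median(Q[o][:,2]))
E
```

```text
clock: 19.72
eef_pos: [548.7, 58.0, 139.3]
tcp_rot: [-3.14, 0.0, 1.643]
contact_force: [-0.1, 0.3, -0.0]
opening: 0.996
grasp_force: 0.0
clock: 20.22
eef_pos: [551.3, 27.8, 206.6]
tcp_rot: [3.141, -0.0, 1.641]
contact_force: [-0.1, 0.8, -0.2]
opening: 1.001
grasp_force: 0.0
[550.88313168  28.22696116 206.1061357 ]
knob [549.09717262  54.89821429 125.8360119 ] r 83.87764976577775 theta 0.008874286961154665
arm dir vs socket y 3.043637089263927 3.0515926535897933
cap z 78.3
```

View pics/w8_c0_0.png

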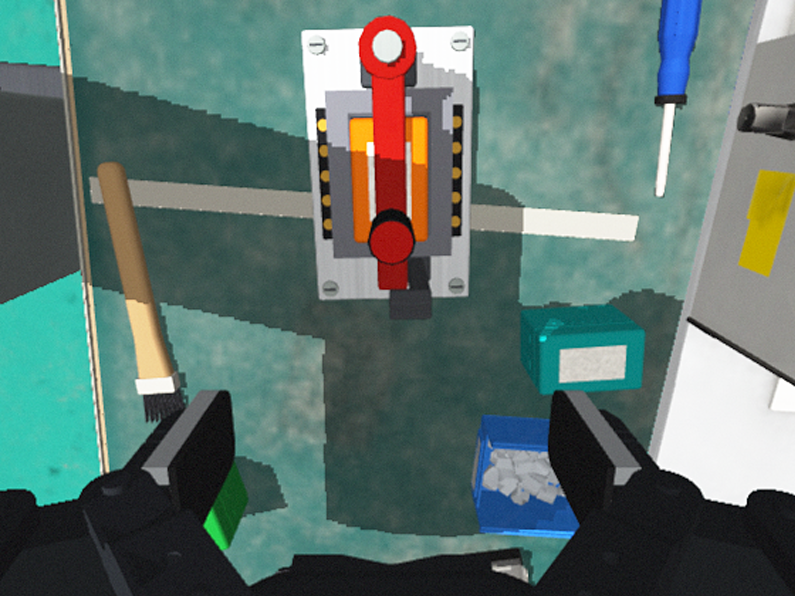

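The picture shows the lever shut over the seated orange relay (arm at (390,170), its end at (393,285) by the catch). The measured lever angle is about 0.00 to 0.01 rad and the relay's top is at 78 mm. Nothing else has moved in the views I took.

```bash
python3 -c "
from rig import r
print(r.sign_off())"
```

```text
the job is handed in; nothing more can be done
None
```

The orange-capped relay is fully home in the test socket (top at 78 mm) with the red lever shut against its stop, and the job was handed in at about 20 s; the result has not come back.

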